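# Seat a notched wheel blank on its drilling jig and swing the hold-down over it

### The job

The wooden wheel blank on the drilling jig is riding up on the jig's red key. Leaving it on its spindle, turn it by its upright dowel until the wide notch drops over the key and the blank lies fully flat on the board, then swing the yellow hold-down all the way in over it. Leave the other things on the bench where they are.

Things in the scene. Friction and masses are not known exactly. Their poses are not given: they have to be found in the camera images.
- jig: Drilling jig fixed to the bench: plywood board 185 x 210 mm, 18 mm thick. Origin on the spindle's axis at bench level, z up; the board spans x -90 to 95 mm, y -85 to 125 mm. At the origin a fixed steel spindle, 18 mm diameter, stands 45 mm above the board. The red key lies along +x, the hold-down's pivot on +y; a loose spacer and a plug stand on the two -x corners.
- key_top (a point): Centre of the top of the red key, a bar fixed on the jig's board: 16 mm wide, 8 mm high above the board, running radially from 46 to 93 mm from the spindle's axis along the jig's +x (this point is 69.5 mm out, 26 mm above the bench). Its outer end shows beyond the blank's rim.
- notch_home (a point): Point fixed on the jig's board surface, on the key's centre line 56 mm from the spindle's axis, where notch lies when the blank is seated (18 mm above the bench).
- blank: Loose beech disc on the spindle: 140 mm diameter, 22 mm thick, 0.25 kg, bore 22 mm. Origin: centre of its underside, z up. The wide notch (20 mm wide, 28 mm deep) is on its +x, a small notch (10 x 14 mm) that the key does not fit on its -x, the dowel on its -y. It rides tilted 0.07 rad on the key; at the right angle (its x along the jig's +x) it drops flat, top 40 mm above the bench.
- notch (a point): Point on the blank's underside in the middle of the wide notch, 56 mm from the blank's centre along its +x. Once the notch is over the key (2 mm play each side) the key stops the blank from turning further. It may need up to half a turn, either way round.
- dowel (a point): Half-way up the dark upright dowel that is fixed in the blank: 18 mm diameter, rising 45 mm above the blank's top (this point 22.5 mm above it), 55 mm from the blank's centre along its -y. Push it sideways, low down, to turn the waxed blank; about 1 N is enough, and pushed high up it tips and binds.
- hold_down (a joint): Angle of the yellow hold-down arm about its upright pivot, rad: 0 = fully in, over the blank, pointing at the spindle, against a stop; starts out at 1.3 to 1.9 on the key's side (from above, counter-clockwise is out). Stays where left. Arm 22 mm wide, 10 mm thick, 62 mm long from the pivot, underside 44 mm above the bench, 4 mm over the seated blank.
- hold_down_pivot (a point): On the hold-down's pivot axis, 100 mm from the spindle's axis along the jig's +y, 49 mm above the bench.
- hold_down_handle (a point): Half-way up the black upright handle post on the hold-down arm: 16 mm diameter, 40 mm tall, top 94 mm above the bench, 50 mm from the pivot. Push it sideways to swing the arm; about 1 to 2 N moves it.
There are look-alikes about, which are no part of the job. There is more than one size of the blank; the job needs the smallest.

How it is judged:
By the outcome, as a careful person would: the job done as asked, in the order asked, and still so for the second after the job is handed in, with the robot touching nothing.
It also fails if it takes over 58 s, if anything falls off the work surface, if the arm or the gripper's body presses on something with over 40 N, if the wrist force passes 120 N, or if a joint passes its speed limit or range.

### The arm

A 6-joint arm with a two-finger parallel gripper is mounted at the origin on the work surface. World frame = base frame: x ahead of the robot, y to its left, z up, the work surface at z = 0. Lengths are in m, angles in rad, forces in N, time in s.
With the tool pointing down it reaches from about 0.3 to 0.775 m from the base axis. Payload 14.6 kg.
Tool frame: the origin (TCP) lies on the centre line of the jaws, within the pads' length; the fingertips stand 22 mm ahead of it and the grasp point (between the pads) lies 3 mm ahead of it; z points along the fingers, y is the line along which they close (so a half turn about z gives the same grasp; the last joint's range is limited). The gripper opens to 94 mm and grips with 3 to 60 N. Pads are 16 mm wide; open, the fingers measure 119 mm over their backs; the gripper's body (75 mm by 177 mm) begins 78 mm behind the grasp point.
Start: joints at [-1.347, 0.3, 1.521, -0, 1.321, -0.067], TCP at [0.158, -0.527, 0.227] pointing down, gripper open.
Joint ranges: [-3.03, 3.03], [-0.79, 2.21], [0.23, 2.52], [-1.04, 4.18], [0, 3.07], [-2.55, 2.55]. Speed limits (rad/s): [2.22, 2.22, 2.57, 3.14, 3.14, 3.14].

### API

Orientations are given as a 3x3 rotation matrix whose columns are the frame's x, y, z axes.
In Python, from rig import observe, snapshot, camera_info, ctrl gives the robot as it stands.
- The arm moves only by the tool step_arm, never from a script. Its argument "rows" is a list of rows, each an object of numbers: "gripper": the opening in per cent of the stroke, from 0 (shut) to 100 (fully open); "tx", "ty", "tz": the shift along the tool's x, y, z in m; "spin": the turn about the tool's z in rad. In form: [{"gripper": .., "tx": .., "ty": .., "tz": .., "spin": ..}, ...]. A call has 1 to 12 rows; each row is the pose to reach, as a shift and turn from the pose commanded when the call began, along the tool's axes at that moment; what a row does not reach only later rows make up. A row lasts 1/10 s, in which the tool goes at most 50 mm and 8.59 degrees, less where a joint would pass 70% of its speed; a pose out of reach is approached as far as the arm can. A call with a gripper value outside its range is refused whole. The fingers move at their own pace and stop on an object; "grip_force" is the grip in N (left out, the last holds). Time passes only in rows, so rows that repeat a pose let the fingers close. It gives the time, the measured TCP pose, the force, the opening and the grip force at its end, in the units of the state.
- observe(): the state, without advancing time (a new reading comes with each control period).
- snapshot(name): name is "scene" or "top"; returns (picture, depth): 400x640x3 uint8, blue, green, red; 400x640 float32, m along the optical axis (not along the pixel's ray), 0 where there is no reading.
- camera_info(name): a dict with "mtx" (3x3 intrinsics, pixels), "k1" (the pictures are not rectified: a ray, as slopes to the right and down, at radius r is drawn at 1 + k1 r^2 times it, then the intrinsics apply), "R" (3x3) and "t" (3): a world point X has camera coordinates R X + t. Camera axes: x right, y down, z forward; pixel columns grow to the right and rows downward; lengths in m; the calibration is good to about 2 mm. A picture is of the moment at which its call begins. camera_info takes no time and is no camera call.
- ctrl.close_job(): hands the job in; it is judged then, once.
The state is a dict: "t": time; "joint_pos": joint angles; "joint_velocities": joint speeds; "tau": joint torques, N m; "tcp_pos": TCP position; "orientation": TCP orientation; "contact_force": force on the tool from outside, world axes, zero at the start; "wrist_torque": the same for the moment, N m; "grip_width": finger opening in m; "grasp_force": force on a finger pad.
Only numpy, scipy, OpenCV 4.12 (cv2) and the standard library are available. Lean on these libraries where they do the work, as an engineer would, in place of code of your own. Each camera call takes 0.05 s, during which the arm holds its last target. There are 200 camera calls.

## Working session

There is one attempt and no reset: what is moved stays moved. The work goes in short steps, Python scripts to look and compute and a tool call to move; the robot and the scene stay as the last step left them, time stands still between calls to the robot, and variables do not carry over. Pictures are saved under pics/ and viewed, at most 10 in all, crops included, and the job is handed in when it is done.

Besides the shell and the picture viewer there is one more tool, called by a JSON object that holds its "api" and its "payload", one argument or row to a line. step_arm: Moves the arm, as the interface text tells. Its arguments: {"type":"object","properties":{"rows":{"type":"array","items":{"type":"object","properties":{"gripper":{"type":"number"},"tx":{"type":"number"},"ty":{"type":"number"},"tz":{"type":"number"},"spin":{"type":"number"}}}},"grip_force":{"type":"number"}},"required":["rows"]}

```bash
mkdir -p pics; cat > h.py <<'E'
import numpy as np, cv2
from rig import observe, snapshot, camera_info, ctrl
def world(name,u,v,depth=None,z=None):
    c=camera_info(name);K=np.array(c["mtx"],float);R=np.array(c["R"]);t=np.array(c["t"])
    d=np.linalg.inv(K)@[u,v,1];x=d[:2].copy()
    for _ in range(20): x=d[:2]/(1+c["k1"]*(x@x))
    ray=np.array([x[0],x[1],1.]);o=-R.T@t;w=R.T@ray
    if depth is not None: return o+w*depth
    return o+w*(z-o[2])/w[2]
def pix(name,X):
    c=camera_info(name);K=np.array(c["mtx"],float)
    p=np.array(c["R"])@X+np.array(c["t"]);x=p[:2]/p[2];x=x*(1+c["k1"]*(x@x))
    return (K@[x[0],x[1],1])[:2]
E
python3 - <<'E'
from h import *
for n in("top","scene"):
    p,d=snapshot(n);cv2.imwrite(f"pics/{n}0.png",p);np.save(f"pics/{n}0.npy",d)
    c=camera_info(n);print(n,-np.array(c["R"]).T@c["t"],np.round(c["R"],2).tolist())
s=observe();print(s["t"],s["tcp_pos"],np.round(s["orientation"],3).tolist(),s["contact_force"],s["grip_width"])
E
```

```text
top [0.33748756 0.07554036 1.27457941] [[0.01, -1.0, -0.01], [-1.0, -0.01, -0.05], [0.05, 0.01, -1.0]]
scene [ 1.0596681  -0.26340683  0.63525674] [[0.46, 0.89, 0.02], [0.54, -0.26, -0.8], [-0.71, 0.38, -0.6]]
0.1 [ 0.15766118 -0.5267048   0.22697222] [[0.958, 0.287, -0.0], [0.287, -0.958, 0.001], [0.0, -0.001, -1.0]] [-0.53980655  0.52067989 -0.36340086] 0.09396494037213213
```

View pics/top0.png

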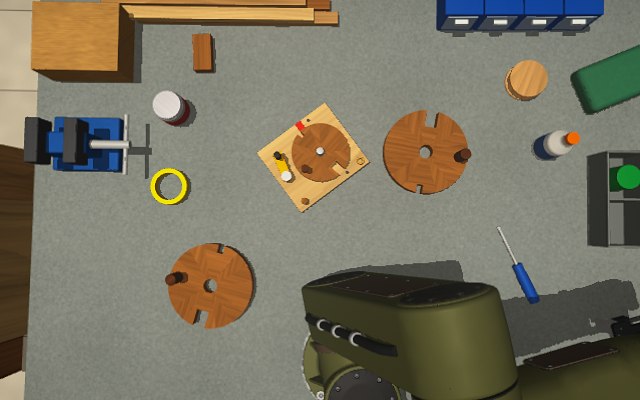

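View pics/scene0.png

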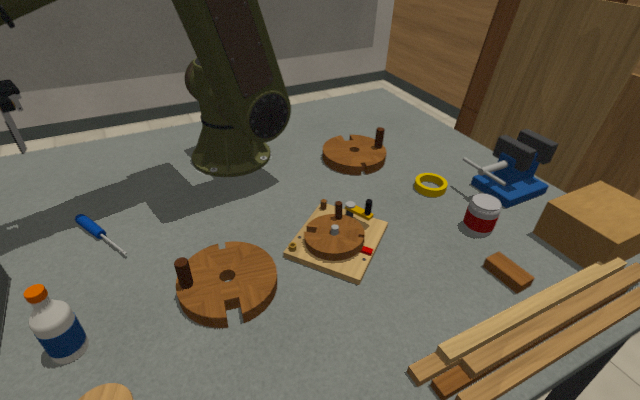

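The jig is at top (315,157), with the spindle near (320,151), the key near (300,127) and the hold-down near (283,167). Next I'll enlarge both views.

```bash
python3 - <<'E'
from h import *
a=cv2.imread("pics/top0.png")[95:220,250:380];b=cv2.imread("pics/scene0.png")[190:285,275:395]
a=cv2.resize(a,None,fx=4.5,fy=4.5,interpolation=cv2.INTER_CUBIC)
cv2.imwrite("pics/topc.png",a)
cv2.imwrite("pics/scc.png",cv2.resize(b,None,fx=6,fy=6,interpolation=cv2.INTER_CUBIC))
E
```

```text
(no output)
```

View pics/topc.png

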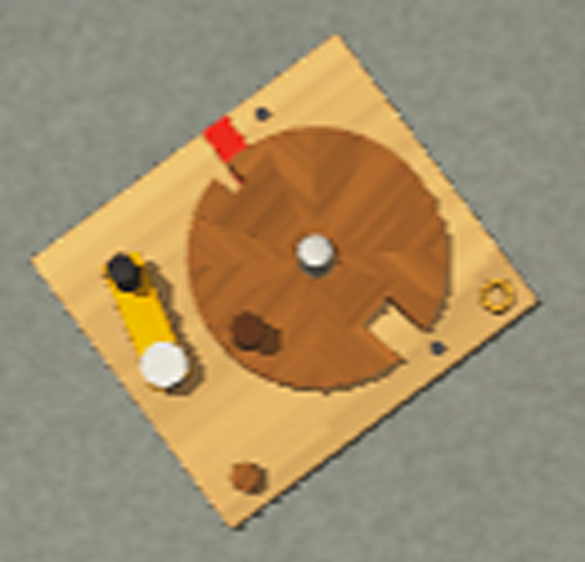

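View pics/scc.png

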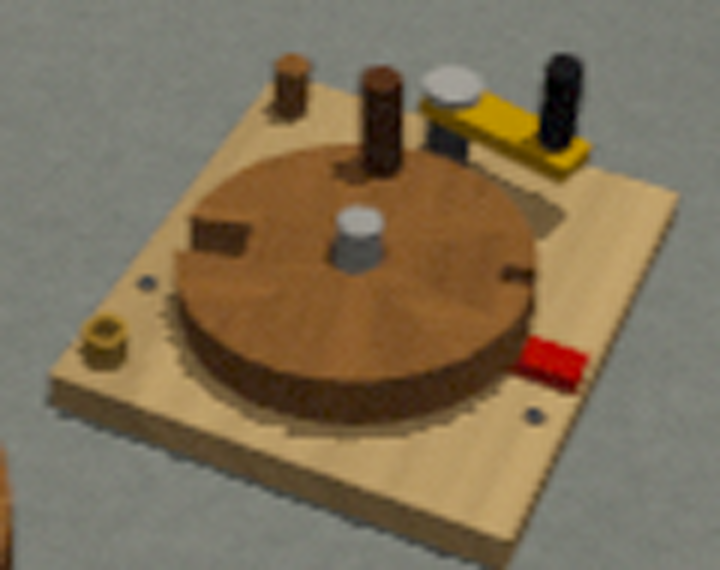

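The crops show the spindle at crop (315,250), the key end at (225,139) and the dowel at (245,328). The wide notch is at (395,330), roughly opposite the key, and the small notch is at (228,178). The hold-down pivot is at (163,363) with its handle at (123,270).

```bash
python3 - <<'E'
from h import *
P={}
for n,u,v,z in [("spindle",315,250,.063),("key",225,139,.026),("dowel",245,326,.085),("wide",395,328,.04),("small",226,180,.045),("pivot",163,363,.06),("handle",123,268,.094),("c1",338,36,.018),("c2",540,302,.018),("c3",232,528,.018),("c4",32,260,.018)]:
    P[n]=world("top",u/4.5+250,v/4.5+95,z=z)[:2]
for n,p in P.items():
    d=p-P["spindle"];print(n,np.round(p,4),"r",round(np.hypot(*d),4),"ang",round(np.degrees(np.arctan2(d[1],d[0])),1))
d=P["handle"]-P["pivot"];print(np.degrees(np.arctan2(d[1],d[0])),np.hypot(*d))
e=P["c1"]-P["c2"];print("x dir via edge",np.degrees(np.arctan2(*( (P["c1"]-P["c4"])[::-1]))),np.degrees(np.arctan2(e[1],e[0])))
E
```

```text
spindle [0.5051 0.088 ] r 0.0 ang 0.0
key [0.5704 0.1383] r 0.0824 ang 37.6
dowel [0.4621 0.1235] r 0.0557 ang 140.5
wide [0.4668 0.0448] r 0.0578 ang -131.5
small [0.5447 0.1365] r 0.0626 ang 50.7
pivot [0.4446 0.1675] r 0.0999 ang 127.3
handle [0.4903 0.1864] r 0.0994 ang 98.6
c1 [0.6295 0.0776] r 0.1248 ang -4.8
c2 [ 0.4844 -0.0347] r 0.1245 ang -99.6
c3 [0.3587 0.1315] r 0.1528 ang 163.5
c4 [0.5039 0.2434] r 0.1554 ang 90.5
22.39732761606697 0.04946077974641732
x dir via edge -52.85803384044251 37.711609340115054
```

The jig's yaw is about 37.5°. The wide notch points to about -130°, so the blank needs about +167.5° counter-clockwise. I'll straddle the dowel with the jaws along the tangent and follow the arc.

{"api": "step_arm", "payload": {
  "rows": [
    {"gripper": 38, "tx": 0.478, "ty": -0.536, "tz": 0.0, "spin": 0.73},
    {"gripper": 38, "tx": 0.478, "ty": -0.536, "tz": 0.0, "spin": 0.73},
    {"gripper": 38, "tx": 0.478, "ty": -0.536, "tz": 0.0, "spin": 0.73},
    {"gripper": 38, "tx": 0.478, "ty": -0.536, "tz": 0.0, "spin": 0.73},
    {"gripper": 38, "tx": 0.478, "ty": -0.536, "tz": 0.0, "spin": 0.73},
    {"gripper": 38, "tx": 0.478, "ty": -0.536, "tz": 0.0, "spin": 0.73},
    {"gripper": 38, "tx": 0.478, "ty": -0.536, "tz": 0.0, "spin": 0.73},
    {"gripper": 38, "tx": 0.478, "ty": -0.536, "tz": 0.0, "spin": 0.73},
    {"gripper": 38, "tx": 0.478, "ty": -0.536, "tz": 0.0, "spin": 0.73},
    {"gripper": 38, "tx": 0.478, "ty": -0.536, "tz": 0.0, "spin": 0.73},
    {"gripper": 38, "tx": 0.478, "ty": -0.536, "tz": 0.0, "spin": 0.73},
    {"gripper": 38, "tx": 0.478, "ty": -0.536, "tz": 0.0, "spin": 0.73}
  ],
  "grip_force": 3
}}

```text
t: 1.3
tcp_pos: [0.407, 0.0073, 0.2276]
orientation: [[0.905, -0.425, 0.0], [-0.425, -0.905, -0.0], [0.0, -0.0, -1.0]]
contact_force: [0.9, -1.0, -0.3]
grip_width: 0.0354
grasp_force: 0.0
```

{"api": "step_arm", "payload": {
  "rows": [
    {"gripper": 38, "tx": 0.0, "ty": -0.05, "tz": 0.0},
    {"gripper": 38, "tx": 0.0, "ty": -0.09, "tz": 0.03},
    {"gripper": 38, "tx": 0.0, "ty": -0.118, "tz": 0.06},
    {"gripper": 38, "tx": 0.0, "ty": -0.118, "tz": 0.08},
    {"gripper": 38, "tx": 0.0, "ty": -0.118, "tz": 0.08},
    {"gripper": 38, "tx": 0.0, "ty": -0.118, "tz": 0.08}
  ]
}}

```text
invalid input
```

```bash
python3 - <<'E'
from h import *
s=observe();print(s["t"],s["tcp_pos"],s["joint_pos"],s["contact_force"])
p,d=snapshot("scene");cv2.imwrite("pics/s1.png",cv2.resize(p[100:300,250:450],None,fx=3,fy=3,interpolation=cv2.INTER_CUBIC))
E
```

```text
1.3 [0.40703195 0.00734536 0.22758188] [-7.19439210e-02 -2.59352579e-02  1.89125403e+00 -6.48346353e-05
  1.27589962e+00  1.93789918e+00] [ 0.90622823 -0.97863582 -0.29467123]
```

View pics/s1.png

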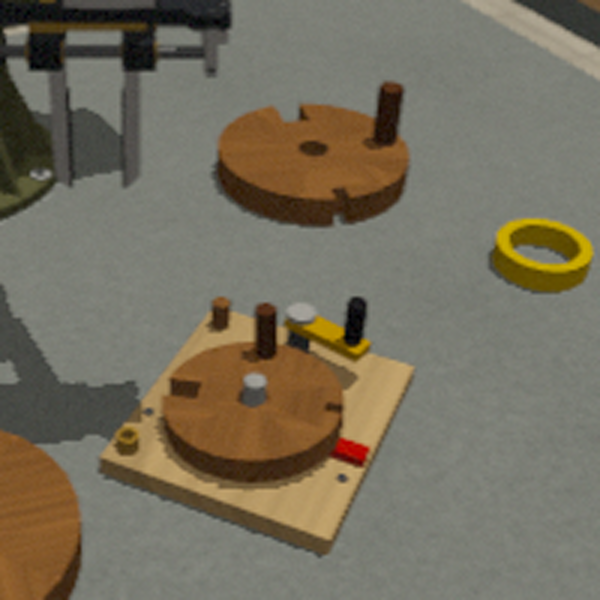

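The move was refused because every row needs all its keys. The picture shows the gripper still behind the jig at upper left, so I'll resend it with spin included.

{"api": "step_arm", "payload": {
  "rows": [
    {"gripper": 38, "tx": 0.0, "ty": -0.05, "tz": 0.0, "spin": 0},
    {"gripper": 38, "tx": 0.0, "ty": -0.09, "tz": 0.03, "spin": 0},
    {"gripper": 38, "tx": 0.0, "ty": -0.118, "tz": 0.06, "spin": 0},
    {"gripper": 38, "tx": 0.0, "ty": -0.118, "tz": 0.08, "spin": 0},
    {"gripper": 38, "tx": 0.0, "ty": -0.118, "tz": 0.08, "spin": 0},
    {"gripper": 38, "tx": 0.0, "ty": -0.118, "tz": 0.08, "spin": 0}
  ]
}}

```text
t: 1.95
tcp_pos: [0.4569, 0.1117, 0.148]
orientation: [[0.905, -0.425, -0.0], [-0.425, -0.905, -0.0], [-0.0, 0.0, -1.0]]
contact_force: [0.1, -0.7, 1.3]
grip_width: 0.0358
grasp_force: 0.0
```

```bash
python3 - <<'E'
from h import *
s=observe();print(s["t"],s["tcp_pos"],s["joint_pos"],s["contact_force"])
p,d=snapshot("scene");cv2.imwrite("pics/s2.png",cv2.resize(p[150:290,270:400],None,fx=4.2,fy=4.2,interpolation=cv2.INTER_CUBIC))
E
```

```text
1.95 [0.45688947 0.11171222 0.14798623] [ 1.61912105e-01  2.10711827e-01  1.83078038e+00 -9.12688840e-06
  1.10045792e+00  2.17211786e+00] [ 0.05722434 -0.69714262  1.25044951]
```

View pics/s2.png

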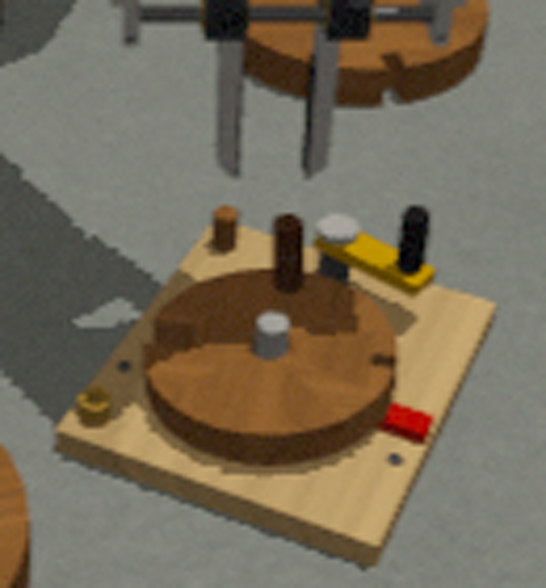

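The open jaws hang above and just short of the dowel, whose top is at crop (288,219). I'll shift 13 mm and descend around it.

{"api": "step_arm", "payload": {
  "rows": [
    {"gripper": 38, "tx": 0.0, "ty": -0.013, "tz": 0.0, "spin": 0},
    {"gripper": 38, "tx": 0.0, "ty": -0.013, "tz": 0.02, "spin": 0},
    {"gripper": 38, "tx": 0.0, "ty": -0.013, "tz": 0.035, "spin": 0},
    {"gripper": 38, "tx": 0.0, "ty": -0.013, "tz": 0.05, "spin": 0},
    {"gripper": 38, "tx": 0.0, "ty": -0.013, "tz": 0.062, "spin": 0},
    {"gripper": 38, "tx": 0.0, "ty": -0.013, "tz": 0.072, "spin": 0},
    {"gripper": 38, "tx": 0.0, "ty": -0.013, "tz": 0.072, "spin": 0},
    {"gripper": 27, "tx": 0.0, "ty": -0.013, "tz": 0.072, "spin": 0},
    {"gripper": 27, "tx": 0.0, "ty": -0.013, "tz": 0.072, "spin": 0}
  ]
}}

```text
t: 2.9
tcp_pos: [0.4628, 0.1238, 0.0762]
orientation: [[0.905, -0.425, 0.001], [-0.425, -0.905, 0.0], [0.001, -0.001, -1.0]]
contact_force: [-1.1, -0.5, 1.0]
grip_width: 0.0261
grasp_force: 0.0
```

```bash
python3 - <<'E'
from h import *
s=observe();print(s["t"],s["tcp_pos"],s["contact_force"],s["grip_width"])
p,d=snapshot("scene");cv2.imwrite("pics/s3.png",cv2.resize(p[150:290,270:400],None,fx=4.2,fy=4.2,interpolation=cv2.INTER_CUBIC))
# waypoints: dowel arc as shifts in present tool axes
R=s["orientation"];c=np.array([.505,.088]);p0=s["tcp_pos"]
for a in list(range(148,309,8))+[306,308]:
    q=c+.0555*np.array([np.cos(np.radians(a)),np.sin(np.radians(a))]);e=np.array(R).T@np.r_[q-p0[:2],0]
    print(a,np.round(e[:2],4),round(-np.radians(a-140.5),3))
E
```

```text
2.9 [0.46282177 0.12381158 0.07616106] [-1.06187137 -0.45890455  1.00983363] 0.026082685916686964
148 [-0.0017  0.0079] -0.131
156 [-0.0021  0.0156] -0.271
164 [-0.0014  0.0233] -0.41
172 [0.0004 0.0309] -0.55
180 [0.0032 0.0381] -0.689
188 [0.0069 0.0448] -0.829
196 [0.0116 0.051 ] -0.969
204 [0.0171 0.0565] -1.108
212 [0.0233 0.0611] -1.248
220 [0.0301 0.0648] -1.388
228 [0.0373 0.0676] -1.527
236 [0.0449 0.0693] -1.667
244 [0.0526 0.07  ] -1.806
252 [0.0603 0.0695] -1.946
260 [0.0679 0.068 ] -2.086
268 [0.0752 0.0655] -2.225
276 [0.0821 0.062 ] -2.365
284 [0.0885 0.0575] -2.505
292 [0.0941 0.0522] -2.644
300 [0.099  0.0462] -2.784
308 [0.1029 0.0395] -2.923
306 [0.102  0.0412] -2.889
308 [0.1029 0.0395] -2.923
```

View pics/s3.png

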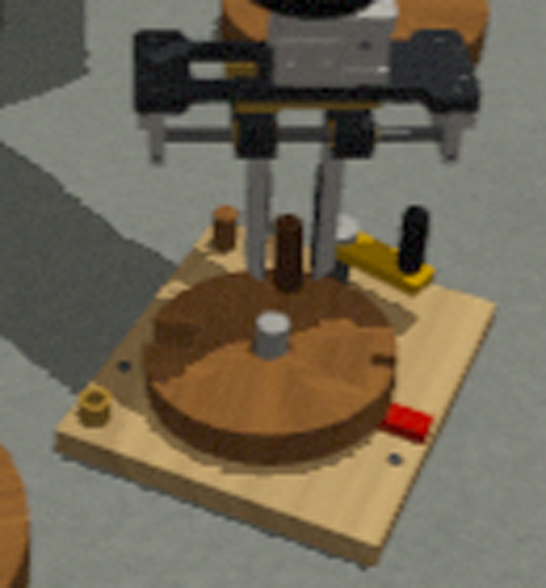

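The dowel stands between the fingers at crop (288,250). Now I'll run the first part of the arc.

{"api": "step_arm", "payload": {
  "rows": [
    {"gripper": 27, "tx": -0.0017, "ty": 0.008, "tz": 0, "spin": 0},
    {"gripper": 27, "tx": -0.002, "ty": 0.0156, "tz": 0, "spin": 0},
    {"gripper": 27, "tx": -0.0014, "ty": 0.0233, "tz": 0, "spin": -0.14},
    {"gripper": 27, "tx": 0.0004, "ty": 0.031, "tz": 0, "spin": -0.28},
    {"gripper": 27, "tx": 0.003, "ty": 0.038, "tz": 0, "spin": -0.42},
    {"gripper": 27, "tx": 0.007, "ty": 0.045, "tz": 0, "spin": -0.56},
    {"gripper": 27, "tx": 0.0116, "ty": 0.051, "tz": 0, "spin": -0.7},
    {"gripper": 27, "tx": 0.017, "ty": 0.0565, "tz": 0, "spin": -0.84},
    {"gripper": 27, "tx": 0.0233, "ty": 0.061, "tz": 0, "spin": -0.98},
    {"gripper": 27, "tx": 0.03, "ty": 0.065, "tz": 0, "spin": -1.12},
    {"gripper": 27, "tx": 0.037, "ty": 0.0676, "tz": 0, "spin": -1.26},
    {"gripper": 27, "tx": 0.045, "ty": 0.069, "tz": 0, "spin": -1.4}
  ]
}}

```text
t: 4.15
tcp_pos: [0.4734, 0.0414, 0.0755]
orientation: [[0.568, 0.823, -0.001], [0.823, -0.568, -0.0], [-0.0, -0.0, -1.0]]
contact_force: [-0.9, 0.7, 0.2]
grip_width: 0.0257
grasp_force: 0.4
```

```bash
cat > arc.py <<'E'
from h import *
import sys
s=observe();R=np.array(s["orientation"]);c=np.array([.505,.088]);p0=s["tcp_pos"];d=p0[:2]-c
print(s["t"],"ang",np.degrees(np.arctan2(d[1],d[0]))%360,"r",np.hypot(*d),"yaw y",np.degrees(np.arctan2(R[1,1],R[0,1])),"F",s["contact_force"])
for a in map(float,sys.argv[1:]):
    q=c+.0555*np.array([np.cos(np.radians(a)),np.sin(np.radians(a))]);e=R.T@np.r_[q-p0[:2],0]
    print(a,np.round(e[:2],4))
E
python3 arc.py 244 252 260 268 276 282 288 294 298 302 305 307 309 311 313
python3 - <<'E'
from h import *
p,d=snapshot("scene");cv2.imwrite("pics/s4.png",cv2.resize(p[150:290,270:400],None,fx=4.2,fy=4.2,interpolation=cv2.INTER_CUBIC))
E
```

```text
4.15 ang 235.87546635737482 r 0.056350869628532425 yaw y -34.64412174473988 F [-0.87812544  0.65083171  0.19862897]
244.0 [0.0015 0.0078]
252.0 [0.0032 0.0154]
260.0 [0.0059 0.0226]
268.0 [0.0096 0.0294]
276.0 [0.0142 0.0356]
282.0 [0.0182 0.0398]
288.0 [0.0227 0.0436]
294.0 [0.0275 0.0469]
298.0 [0.0308 0.0488]
302.0 [0.0343 0.0504]
305.0 [0.037  0.0515]
307.0 [0.0389 0.0522]
309.0 [0.0407 0.0527]
311.0 [0.0426 0.0533]
313.0 [0.0445 0.0537]
```

View pics/s4.png

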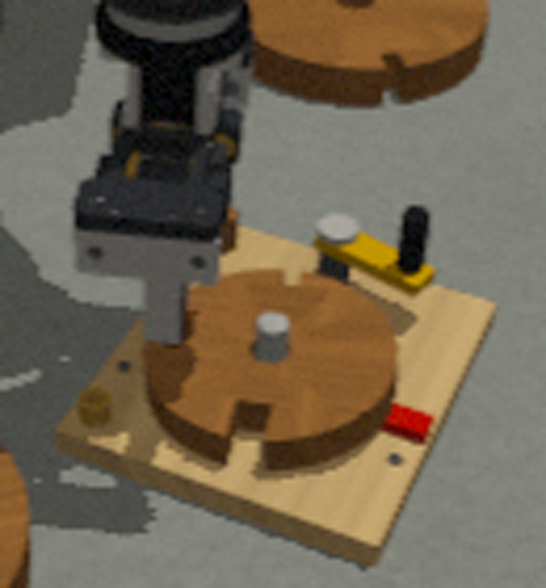

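The blank is turning well: the wide notch is at crop (245,440), heading counter-clockwise to the key at (408,421). I'll continue to about 296°, then creep.

{"api": "step_arm", "payload": {
  "rows": [
    {"gripper": 25, "tx": 0.0015, "ty": 0.0078, "tz": 0, "spin": -0.14},
    {"gripper": 25, "tx": 0.0032, "ty": 0.0154, "tz": 0, "spin": -0.28},
    {"gripper": 25, "tx": 0.006, "ty": 0.0226, "tz": 0, "spin": -0.42},
    {"gripper": 25, "tx": 0.0096, "ty": 0.0294, "tz": 0, "spin": -0.56},
    {"gripper": 25, "tx": 0.0142, "ty": 0.0356, "tz": 0, "spin": -0.7},
    {"gripper": 25, "tx": 0.0182, "ty": 0.04, "tz": 0, "spin": -0.81},
    {"gripper": 25, "tx": 0.0227, "ty": 0.0436, "tz": 0, "spin": -0.91},
    {"gripper": 25, "tx": 0.0275, "ty": 0.047, "tz": 0, "spin": -1.01},
    {"gripper": 25, "tx": 0.0308, "ty": 0.049, "tz": 0, "spin": -1.08},
    {"gripper": 25, "tx": 0.0308, "ty": 0.049, "tz": 0, "spin": -1.08}
  ]
}}

```text
t: 5.2
tcp_pos: [0.5315, 0.0391, 0.0755]
orientation: [[-0.451, 0.892, -0.0], [0.892, 0.451, -0.0], [-0.0, -0.0, -1.0]]
contact_force: [-0.6, -0.4, -0.1]
grip_width: 0.0236
grasp_force: 0.1
```

```bash
python3 arc.py 300 302 304 305 306 307 308 309 310 311 312 313 314 315 316
```

```text
5.2 ang 298.4333406010471 r 0.05558476142345124 yaw y 26.83923938797227 F [-0.60099067 -0.37071262 -0.13214127]
300.0 [0.0001 0.0015]
302.0 [0.0003 0.0034]
304.0 [0.0005 0.0054]
305.0 [0.0006 0.0063]
306.0 [0.0008 0.0073]
307.0 [0.0009 0.0082]
308.0 [0.0011 0.0092]
309.0 [0.0013 0.0101]
310.0 [0.0015 0.0111]
311.0 [0.0017 0.012 ]
312.0 [0.002 0.013]
313.0 [0.0023 0.0139]
314.0 [0.0025 0.0148]
315.0 [0.0028 0.0158]
316.0 [0.0031 0.0167]
```

{"api": "step_arm", "payload": {
  "rows": [
    {"gripper": 25, "tx": 0.0001, "ty": 0.0015, "tz": 0, "spin": -0.03},
    {"gripper": 25, "tx": 0.0003, "ty": 0.0034, "tz": 0, "spin": -0.06},
    {"gripper": 25, "tx": 0.0005, "ty": 0.0054, "tz": 0, "spin": -0.09},
    {"gripper": 25, "tx": 0.0007, "ty": 0.0068, "tz": 0, "spin": -0.12},
    {"gripper": 25, "tx": 0.0009, "ty": 0.0082, "tz": 0, "spin": -0.15},
    {"gripper": 25, "tx": 0.001, "ty": 0.0087, "tz": 0, "spin": -0.16},
    {"gripper": 25, "tx": 0.0011, "ty": 0.0092, "tz": 0, "spin": -0.17},
    {"gripper": 25, "tx": 0.0012, "ty": 0.0097, "tz": 0, "spin": -0.18},
    {"gripper": 25, "tx": 0.0013, "ty": 0.0101, "tz": 0, "spin": -0.18},
    {"gripper": 25, "tx": 0.0014, "ty": 0.0106, "tz": 0, "spin": -0.19},
    {"gripper": 25, "tx": 0.0015, "ty": 0.0111, "tz": 0, "spin": -0.2},
    {"gripper": 25, "tx": 0.0015, "ty": 0.0111, "tz": 0, "spin": -0.2}
  ]
}}

```text
t: 6.4
tcp_pos: [0.5409, 0.0457, 0.0755]
orientation: [[-0.621, 0.783, 0.0], [0.783, 0.621, 0.0], [-0.0, 0.0, -1.0]]
contact_force: [-0.1, -0.1, 0.3]
grip_width: 0.0234
grasp_force: 0.0
```

```bash
python3 arc.py 311 312 313 314 315 316
python3 - <<'E'
from h import *
p,d=snapshot("scene");cv2.imwrite("pics/s5.png",cv2.resize(p[170:280,270:400],None,fx=5.5,fy=5.4,interpolation=cv2.INTER_CUBIC))
E
```

```text
6.4 ang 310.3482014841613 r 0.05545741811308383 yaw y 38.41964870695735 F [-0.0592026  -0.08280937  0.2918477 ]
311.0 [-0.      0.0006]
312.0 [0.     0.0016]
313.0 [0.0001 0.0026]
314.0 [0.0002 0.0035]
315.0 [0.0003 0.0045]
316.0 [0.0004 0.0055]
```

View pics/s5.png

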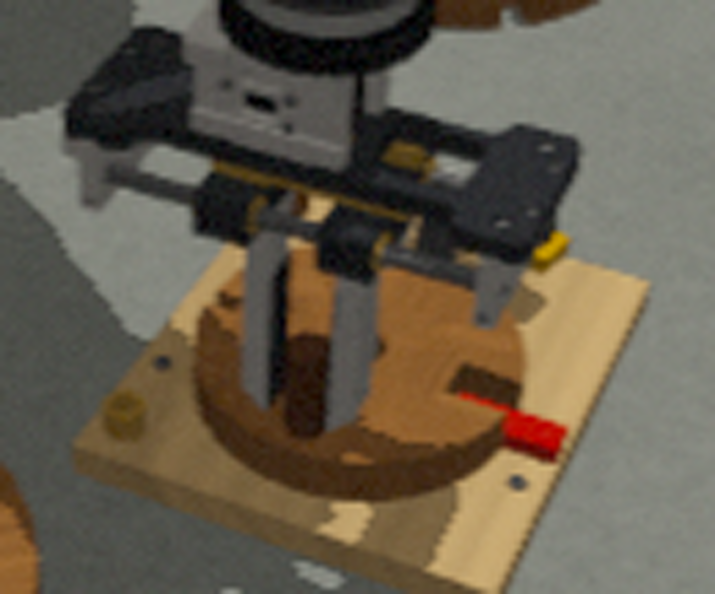

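The key's red top shows inside the notch at crop (480,400), so the notch appears to be over it. I'll push a little further to confirm the stop.

{"api": "step_arm", "payload": {
  "rows": [
    {"gripper": 25, "tx": 0.0, "ty": 0.0006, "tz": 0, "spin": 0},
    {"gripper": 25, "tx": 0.0, "ty": 0.0011, "tz": 0, "spin": 0},
    {"gripper": 25, "tx": 0.0, "ty": 0.0016, "tz": 0, "spin": 0},
    {"gripper": 25, "tx": 0.0, "ty": 0.0021, "tz": 0, "spin": 0},
    {"gripper": 25, "tx": 0.0, "ty": 0.0026, "tz": 0, "spin": 0},
    {"gripper": 25, "tx": 0.0, "ty": 0.003, "tz": 0, "spin": 0},
    {"gripper": 25, "tx": 0.0, "ty": 0.003, "tz": 0, "spin": 0}
  ]
}}

```text
t: 7.15
tcp_pos: [0.5432, 0.0476, 0.0755]
orientation: [[-0.621, 0.784, -0.0], [0.784, 0.621, -0.0], [-0.0, -0.0, -1.0]]
contact_force: [-0.6, -0.1, -0.1]
grip_width: 0.0236
grasp_force: 0.0
```

```bash
python3 arc.py 
python3 - <<'E'
from h import *
# blank top heights from scene depth, away from gripper
c,f=np.array([.505,.088]),np.radians(37.5)
_,d=snapshot("scene")
for r,a in [(.06,-25),(.06,25),(.045,0),(.045,45),(.03,20),(.03,-20),(.06,45),(.06,-45),(.06,-110),(.085,30)]:
    th=f+np.radians(a);X=np.r_[c+r*np.array([np.cos(th),np.sin(th)]),.04];u,v=np.round(pix("scene",X)).astype(int)
    print(r,a,np.round(world("scene",u,v,depth=np.median(d[v-1:v+2,u-1:u+2])),4))
E
```

```text
7.15 ang 313.37801680552406 r 0.055651273075268466 yaw y 38.38958543032766 F [-0.64767982 -0.14547008 -0.07461025]
0.06 -25 [0.5649 0.0998 0.0404]
0.06 25 [0.5334 0.1412 0.0397]
0.045 0 [0.5369 0.1175 0.0366]
0.045 45 [0.5103 0.1338 0.0394]
0.03 20 [0.5196 0.1144 0.0391]
0.03 -20 [0.5349 0.0971 0.0403]
0.06 45 [0.6236 0.0654 0.1596]
0.06 -45 [0.5647 0.0794 0.0399]
0.06 -110 [0.524  0.0313 0.04  ]
0.085 30 [0.518  0.1822 0.0171]
```

The blank reads flat at z≈0.040 all round, so it's seated. I'll back off, lift, and go over the hold-down handle.

{"api": "step_arm", "payload": {
  "rows": [
    {"gripper": 26, "tx": 0, "ty": -0.0025, "tz": 0, "spin": 0},
    {"gripper": 30, "tx": 0, "ty": -0.0025, "tz": -0.01, "spin": 0},
    {"gripper": 38, "tx": 0, "ty": -0.0025, "tz": -0.05, "spin": 0},
    {"gripper": 38, "tx": 0, "ty": -0.0025, "tz": -0.085, "spin": -0.1},
    {"gripper": 38, "tx": 0.142, "ty": 0.045, "tz": -0.085, "spin": -1.29},
    {"gripper": 38, "tx": 0.142, "ty": 0.045, "tz": -0.085, "spin": -1.29},
    {"gripper": 38, "tx": 0.142, "ty": 0.045, "tz": -0.085, "spin": -1.29},
    {"gripper": 38, "tx": 0.142, "ty": 0.045, "tz": -0.085, "spin": -1.29},
    {"gripper": 38, "tx": 0.142, "ty": 0.045, "tz": -0.085, "spin": -1.29},
    {"gripper": 38, "tx": 0.142, "ty": 0.045, "tz": -0.085, "spin": -1.29},
    {"gripper": 38, "tx": 0.142, "ty": 0.045, "tz": -0.085, "spin": -1.29},
    {"gripper": 38, "tx": 0.142, "ty": 0.045, "tz": -0.085, "spin": -1.29}
  ]
}}

```text
t: 8.4
tcp_pos: [0.4903, 0.1868, 0.1613]
orientation: [[-0.923, -0.385, 0.001], [-0.385, 0.923, 0.0], [-0.001, -0.0, -1.0]]
contact_force: [-0.0, 0.2, 0.1]
grip_width: 0.0354
grasp_force: 0.0
```

```bash
cat > arc2.py <<'E'
from h import *
import sys
s=observe();R=np.array(s["orientation"]);c=np.array([.4443,.1674]);p0=s["tcp_pos"];d=p0[:2]-c
print(s["t"],p0,"ang",np.degrees(np.arctan2(d[1],d[0])),"r",np.hypot(*d),"yaw y",np.degrees(np.arctan2(R[1,1],R[0,1])),"q6",s["joint_pos"][5],"F",s["contact_force"])
for a in map(float,sys.argv[1:]):
    q=c+.05*np.array([np.cos(np.radians(a)),np.sin(np.radians(a))]);e=R.T@np.r_[q-p0[:2],0]
    print(a,np.round(e[:2],4))
E
python3 arc2.py 22.4
```

```text
8.4 [0.49029953 0.18681417 0.16131033] ang 22.88224355351906 r 0.049928618635780485 yaw y 112.65388082440772 q6 -1.671970735883307 F [-0.04842025  0.19795182  0.07929187]
22.4 [-0.0001 -0.0004]
```

Well aligned. I'll descend 79 mm, so the tips end at about z 0.060.

{"api": "step_arm", "payload": {
  "rows": [
    {"gripper": 38, "tx": 0, "ty": 0, "tz": 0.02, "spin": 0},
    {"gripper": 38, "tx": 0, "ty": 0, "tz": 0.04, "spin": 0},
    {"gripper": 38, "tx": 0, "ty": 0, "tz": 0.055, "spin": 0},
    {"gripper": 38, "tx": 0, "ty": 0, "tz": 0.068, "spin": 0},
    {"gripper": 38, "tx": 0, "ty": 0, "tz": 0.079, "spin": 0},
    {"gripper": 38, "tx": 0, "ty": 0, "tz": 0.079, "spin": 0},
    {"gripper": 24, "tx": 0, "ty": 0, "tz": 0.079, "spin": 0},
    {"gripper": 24, "tx": 0, "ty": 0, "tz": 0.079, "spin": 0}
  ]
}}

```text
t: 9.2
tcp_pos: [0.4907, 0.1869, 0.0822]
orientation: [[-0.925, -0.379, 0.001], [-0.379, 0.925, 0.0], [-0.001, -0.0, -1.0]]
contact_force: [0.4, -0.1, -0.2]
grip_width: 0.0242
grasp_force: 0.0
```

```bash
python3 arc2.py 16 9 2 -5 -12 -19 -26 -33 -40 -46 -50 -53 -55 -57
```

```text
9.2 [0.49065718 0.1868876  0.0822312 ] ang 22.800878919760272 r 0.05028672924832268 yaw y 112.29802623875092 q6 -1.6657837637411521 F [ 0.36668752 -0.05431893 -0.1569436 ]
16.0 [ 0.0006 -0.0059]
9.0 [ 0.0016 -0.0119]
2.0 [ 0.0034 -0.0178]
-5.0 [ 0.0059 -0.0234]
-12.0 [ 0.009  -0.0286]
-19.0 [ 0.0127 -0.0334]
-26.0 [ 0.017  -0.0378]
-33.0 [ 0.0218 -0.0415]
-40.0 [ 0.027  -0.0447]
-46.0 [ 0.0318 -0.0469]
-50.0 [ 0.0351 -0.0481]
-53.0 [ 0.0376 -0.0488]
-55.0 [ 0.0393 -0.0492]
-57.0 [ 0.041  -0.0496]
```

{"api": "step_arm", "payload": {
  "rows": [
    {"gripper": 22, "tx": 0.0006, "ty": -0.006, "tz": 0, "spin": 0.11},
    {"gripper": 22, "tx": 0.0016, "ty": -0.012, "tz": 0, "spin": 0.23},
    {"gripper": 22, "tx": 0.0034, "ty": -0.018, "tz": 0, "spin": 0.36},
    {"gripper": 22, "tx": 0.006, "ty": -0.0234, "tz": 0, "spin": 0.48},
    {"gripper": 22, "tx": 0.009, "ty": -0.0286, "tz": 0, "spin": 0.6},
    {"gripper": 22, "tx": 0.0127, "ty": -0.0334, "tz": 0, "spin": 0.72},
    {"gripper": 22, "tx": 0.017, "ty": -0.0378, "tz": 0, "spin": 0.84},
    {"gripper": 22, "tx": 0.0218, "ty": -0.0415, "tz": 0, "spin": 0.97},
    {"gripper": 22, "tx": 0.027, "ty": -0.0447, "tz": 0, "spin": 1.09},
    {"gripper": 22, "tx": 0.0318, "ty": -0.047, "tz": 0, "spin": 1.19},
    {"gripper": 22, "tx": 0.035, "ty": -0.048, "tz": 0, "spin": 1.26},
    {"gripper": 22, "tx": 0.035, "ty": -0.048, "tz": 0, "spin": 1.26}
  ]
}}

```text
t: 10.4
tcp_pos: [0.4763, 0.129, 0.0822]
orientation: [[-0.643, 0.766, 0.001], [0.766, 0.643, 0.0], [-0.001, 0.001, -1.0]]
contact_force: [-0.6, -0.4, -0.3]
grip_width: 0.0208
grasp_force: 0.0
```

```bash
python3 arc2.py -52 -54 -55 -56 -57 -58 -59 -60
```

```text
10.4 [0.47627409 0.12901764 0.08216198] ang -50.204301708882966 r 0.049955457441045265 yaw y 40.035643159489275 q6 -0.5084574339152669 F [-0.62736203 -0.38359307 -0.31775933]
-52.0 [-0.     -0.0016]
-54.0 [ 0.0001 -0.0033]
-55.0 [ 0.0001 -0.0042]
-56.0 [ 0.0002 -0.005 ]
-57.0 [ 0.0003 -0.0059]
-58.0 [ 0.0004 -0.0068]
-59.0 [ 0.0006 -0.0076]
-60.0 [ 0.0007 -0.0085]
```

{"api": "step_arm", "payload": {
  "rows": [
    {"gripper": 22, "tx": 0, "ty": -0.001, "tz": 0, "spin": 0.04},
    {"gripper": 22, "tx": 0, "ty": -0.002, "tz": 0, "spin": 0.04},
    {"gripper": 22, "tx": 0, "ty": -0.003, "tz": 0, "spin": 0.04},
    {"gripper": 22, "tx": 0, "ty": -0.0038, "tz": 0, "spin": 0.04},
    {"gripper": 22, "tx": 0, "ty": -0.0044, "tz": 0, "spin": 0.04},
    {"gripper": 22, "tx": 0, "ty": -0.0044, "tz": 0, "spin": 0.04}
  ]
}}

```text
t: 11.0
tcp_pos: [0.4734, 0.1266, 0.0819]
orientation: [[-0.614, 0.789, 0.002], [0.789, 0.614, 0.001], [-0.001, 0.002, -1.0]]
contact_force: [4.4, 2.4, 0.3]
grip_width: 0.0222
grasp_force: 3.0
```

{"api": "step_arm", "payload": {
  "rows": [
    {"gripper": 22, "tx": 0, "ty": -0.0005, "tz": 0, "spin": 0},
    {"gripper": 22, "tx": 0, "ty": -0.001, "tz": 0, "spin": 0},
    {"gripper": 22, "tx": 0, "ty": -0.001, "tz": 0, "spin": 0}
  ]
}}

```text
t: 11.3
tcp_pos: [0.4726, 0.126, 0.0819]
orientation: [[-0.614, 0.789, 0.002], [0.789, 0.614, 0.001], [-0.001, 0.002, -1.0]]
contact_force: [4.2, 3.3, -0.1]
grip_width: 0.0241
grasp_force: 3.0
```

It's against the stop: the force stays near 5 N and the finger yields. I'll release, lift clear and check.

{"api": "step_arm", "payload": {
  "rows": [
    {"gripper": 28, "tx": 0, "ty": 0.002, "tz": 0, "spin": 0},
    {"gripper": 32, "tx": 0, "ty": 0.003, "tz": 0, "spin": 0},
    {"gripper": 34, "tx": 0, "ty": 0.003, "tz": -0.02, "spin": 0},
    {"gripper": 34, "tx": 0, "ty": 0.003, "tz": -0.06, "spin": 0},
    {"gripper": 34, "tx": 0, "ty": 0.003, "tz": -0.1, "spin": 0},
    {"gripper": 34, "tx": -0.05, "ty": -0.03, "tz": -0.12, "spin": 0},
    {"gripper": 34, "tx": -0.07, "ty": -0.08, "tz": -0.13, "spin": 0},
    {"gripper": 34, "tx": -0.07, "ty": -0.13, "tz": -0.13, "spin": 0},
    {"gripper": 34, "tx": -0.07, "ty": -0.18, "tz": -0.13, "spin": 0},
    {"gripper": 34, "tx": -0.07, "ty": -0.18, "tz": -0.13, "spin": 0}
  ]
}}

```text
t: 12.3
tcp_pos: [0.3701, -0.0416, 0.2114]
orientation: [[-0.612, 0.791, -0.001], [0.791, 0.612, -0.0], [0.0, -0.001, -1.0]]
contact_force: [0.7, 0.2, 0.9]
grip_width: 0.0322
grasp_force: 0.0
```

```bash
python3 - <<'E'
from h import *
s=observe();print(s["t"],s["tcp_pos"])
c,f=np.array([.505,.088]),np.radians(37.5)
p,d=snapshot("scene")
a=cv2.resize(p[170:280,270:400],None,fx=5.5,fy=5.4,interpolation=cv2.INTER_CUBIC)
cv2.imwrite("pics/s6.png",a)
for r,a in [(.06,-25),(.06,25),(.06,-60),(.06,-120),(.05,160),(.06,60),(.06,-150)]:
    th=f+np.radians(a);X=np.r_[c+r*np.array([np.cos(th),np.sin(th)]),.04];u,v=np.round(pix("scene",X)).astype(int)
    print(a,np.round(world("scene",u,v,depth=np.median(d[v-1:v+2,u-1:u+2])),4))
E
```

```text
12.3 [ 0.37009828 -0.04163463  0.21143431]
-25 [0.5651 0.0997 0.0406]
25 [0.5335 0.1411 0.0398]
-60 [0.5609 0.0638 0.0402]
-120 [0.5119 0.03   0.0392]
160 [0.4576 0.0739 0.0396]
60 [0.4973 0.1474 0.0397]
-150 [0.481  0.0329 0.0399]
```

View pics/s6.png

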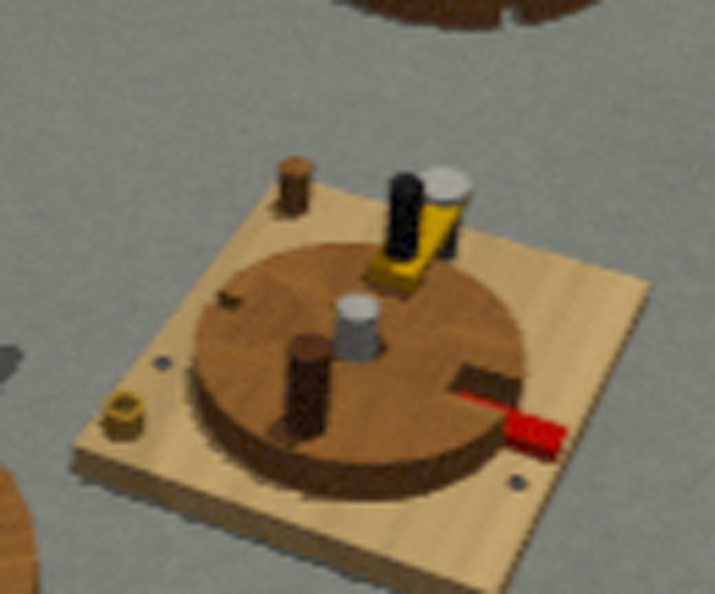

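The blank lies flat with its notch over the key at crop (490,390). The hold-down is in over the blank, pointing at the spindle, with its handle at (405,215). The spacer and plug haven't moved. I'll hand it in.

```bash
python3 - <<'E'
from h import *
h=world("scene",405/5.5+270,183/5.4+170,z=.092)[:2];d=h-np.array([.4443,.1674]);a=np.degrees(np.arctan2(d[1],d[0]));print(h,a)
if abs(a+52.5)<5: print(ctrl.close_job())
E
```

```text
[0.47558777 0.12751968] -51.884337464006435
the job is handed in; nothing more can be done
None
```

The blank is seated flat over the key, the hold-down is swung in against its stop, and the job was handed in at about 12 s; the judging result wasn't shown.

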